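Draw the bottom slide tray from the magazine and dock it

TASK

Draw the bottom slide tray, the one that sticks out, right out of the tray magazine so that the trays above drop down in its place, and slide it, front end first, into the loading dock until it is fully home against the stop. Keep it flat on the worktop all the way - slide it, do not lift it - and leave the other trays in the magazine and everything else on the bench undisturbed.

Things in the scene. Friction and masses are not known exactly. Their poses are not given: they have to be found in the camera images.
- tray_1: The bottom tray, to be drawn out: blue, 170 long x 60 wide x 13 mm high, about 90 g. Floor 4 mm thick; rims 13 mm high all round (side rims 4 mm thick, front rim 5 mm). Origin: centre of its underside; x along it, front end at x = -85 mm; z up. Lies on the worktop, front end sticking out 55 to 70 mm from the magazine. The orange-floored well near its front takes fingertips to tow it.
- tray_front (a point): Foot of the middle of tray_1's front face (tray x = -85 mm, z = 0); axes as the tray's.
- finger_well (a point): Floor centre of tray_1's orange finger well (tray x = -60 mm, z = 4 mm), open upward, 40 mm along x by 52 mm across, 9 mm deep; the front rim's inner face is 20 mm ahead (tray -x) and a cross rib, top at z = 11 mm, 20 mm behind. Fingertips in it can tow or push the tray. Axes as the tray's. The glass slides behind the rib are fixed.
- tray_2: The tray resting on tray_1, wholly inside the magazine: same shape, size, origin and axes as tray_1; its underside is flat.
- tray_3: The third tray up, the same as tray_2.
- tray_4: The top tray, the same as tray_2.
- magazine: White tray magazine screwed to the worktop, 186 long x 114 wide over its feet x 56 mm high, open at the top, no floor. Origin on the worktop at the centre of its chamber (174 x 63 mm); z up; x along its length. The outlet is at its -x end: the gate (outer face at x = -93 mm, orange mark) leaves a gap 17 mm high that lets only the bottom tray out, toward -x.
- dock: White low dock screwed to the worktop, no floor: two side rails 15 mm high, 64.4 mm apart inside, a flared mouth (about 97 mm wide) at x = -120 mm, and a stop 22 mm high with a green strip. Origin on the worktop at the middle of the stop's face; x points into the dock, mouth to stop; z up. A tray fully home has its front face at x = 0, its rear outside the rails.
- sachet: Bystander: flat foil packet, 56 x 100 x 9 mm, origin at its underside.
- timer: Bystander: white lab timer, 42 x 66 x 57 mm, origin at its underside.
- jar_1: Bystander: white screw-top specimen jar, 41 mm across, 58 mm high, origin at its underside.
- cap_strip: Bystander: strip of eight red caps, 132 x 18 x 15 mm, origin at its underside.
- pen_2: Bystander: black and white marker pen, 135 mm long, lying, origin at its underside.
Things that resemble listed ones, but are neither listed nor needed, are in the scene too. Of the things that look like the magazine, the larger one is meant.

How it is judged:
By the outcome, as a careful person would: the job done as asked, in the order asked, and still so for the second after the job is handed in, with the robot touching nothing.
It also fails if it takes over 42 s, if anything falls off the work surface, if the arm or the gripper's body presses on something with over 40 N, if the wrist force passes 120 N, or if a joint passes its speed limit or range.

ROBOT

A 6-joint arm with a two-finger parallel gripper is mounted at the origin on a cart in front of the work surface, level with it; the furniture and walls round the work are solid. World frame = base frame: x ahead of the robot, y to its left, z up, the work surface at z = 0. Lengths are in mm, angles in rad, forces in N, time in s.
With the tool pointing down it reaches from about 350 to 975 mm from the base axis. Payload 4.9 kg.
Tool frame: the origin (TCP) lies at the very end of the fingers, on their centre line; the grasp point (between the pads) lies 19 mm behind it; z points along the fingers, y is the line along which they close (so a half turn about z gives the same grasp; the last joint's range is limited). The gripper opens to 85 mm and grips with 20 to 120 N. Pads are 22 mm wide; open, the fingers measure 114 mm over their backs; the gripper's body (76 mm by 85 mm) begins 54 mm behind the grasp point. The pads swing forward as they close: fully open they stand 13 mm farther back than shut.
Start: joints at [1.147, 0.053, 1.613, -0, 1.476, -0.119], TCP at [187.554, 596.175, 231.304] pointing down, gripper open.
Joint ranges: [-3.01, 3.01], [-1.01, 2.22], [0.06, 2.58], [-1.02, 4.17], [0.09, 2.62], [-3.14, 3.14]. Speed limits (rad/s): [2.57, 2.57, 3.14, 3.14, 3.14, 3.14].

INTERFACE

Orientations are given as a unit quaternion [w, x, y, z].
In Python, from cell import r, cams, workorder, spotter gives the robot as it stands.
- The arm moves only by the tool carry_out, never from a script. Its argument "steps" is a list of rows, each an object of numbers: "x", "y", "z": the shift along the tool's x, y, z in m; "wx", "wy", "wz": the turn, a rotation vector about the tool's x, y, z in degrees. A call has 1 to 20 rows; each row is the pose to reach, as a shift and turn from the pose commanded when the call began, along the tool's axes at that moment; what a row does not reach only later rows make up. A row lasts 1/10 s, in which the tool goes at most 50 mm and 8.59 degrees, less where a joint would pass 70% of its speed; a pose out of reach is approached as far as the arm can. A call with a gripper value outside its range is refused whole. "jaw" is the finger opening in m, from 0 to 0.0854, set as the call begins (left out, the last holds). The fingers move at their own pace and stop on an object; the grip force is fixed at half the most. Time passes only in rows, so rows that repeat a pose let the fingers close. It gives the time, the measured TCP pose, the force, the opening and the grip force at its end, in the units of the state.
- r.get_state(): the state, without advancing time (a new reading comes with each control period).
- cams.camera(name): name is "side" or "top" or "wrist"; returns a dict with "frame" (400x640x3 uint8, red, green, blue), "fx", "fy", "cx", "cy" (pixels), "D" ([k1, k2, p1, p2, k3] as OpenCV has them; the pictures are not rectified), "R" (3x3) and "t" (3): a world point X has camera coordinates R X + t. Camera axes: x right, y down, z forward; pixel columns grow to the right and rows downward; lengths in mm; the calibration is good to about 2 mm. A picture is of the moment at which its call begins. There is no depth.
- workorder.job_done(): hands the job in; it is judged then, once.
Trained networks look in the newest picture that a camera, given by its name, has taken for a name from the list of things; names that differ only in an ending like _2 or _b are one class to them, and where a whole thing is asked for, a point or a joint stands for the part that bears it (a point fixed in the world has none). Each returns a list of dicts, best first, with "score" (0 to 1); they miss things now and then, are a little off and sometimes report something else, mostly with a low value. They report only what shows in the picture. A call takes as long as a camera call. They do not tell look-alikes from the thing itself.
- spotter.find_in(target, camera): "point" ([x, y, z] in mm, in the coordinates of the camera as it stood for that picture, good to about 4 mm: the middle of the surface that is visible of it).
The state is a dict: "clock": time; "qpos": joint angles; "joint_vel": joint speeds; "joint_efforts": joint torques, N m; "tcp_pos": TCP position; "ee_rot": TCP orientation; "force": force on the tool from outside, world axes, zero at the start; "wrist_torque": the same for the moment, N m; "gripper_width": finger opening in mm; "finger_force": force on a finger pad.
Only numpy, scipy, OpenCV 4.12 (cv2) and the standard library are available. Lean on these libraries where they do the work, as an engineer would, in place of code of your own. Each camera call takes 0.05 s, during which the arm holds its last target. There are 200 camera calls.

## Working session

There is one attempt and no reset: what is moved stays moved. The work goes in short steps, Python scripts to look and compute and a tool call to move; the robot and the scene stay as the last step left them, time stands still between calls to the robot, and variables do not carry over. Pictures are saved under pics/ and viewed, at most 10 in all, crops included, and the job is handed in when it is done.

Besides the shell and the picture viewer there is one more tool, called after ">>>" by a JSON object that holds its "op" and its "data", one argument or row to a line. carry_out: Moves the arm, as the interface text tells. Its arguments: {"type":"object","properties":{"steps":{"type":"array","items":{"type":"object","properties":{"x":{"type":"number"},"y":{"type":"number"},"z":{"type":"number"},"wx":{"type":"number"},"wy":{"type":"number"},"wz":{"type":"number"}}}},"jaw":{"type":"number"}},"required":["steps"]}

```bash
mkdir -p pics; cat > h.py <<'E'
import numpy as np, cv2
from cell import r,cams,workorder,spotter
def px(c,X):
    K=np.array([[c['fx'],0,c['cx']],[0,c['fy'],c['cy']],[0,0,1.]])
    return cv2.projectPoints(np.array(X,float).reshape(-1,1,3),cv2.Rodrigues(np.array(c['R']))[0],np.array(c['t'],float),K,np.array(c['D'],float))[0].reshape(-1,2)
def ray(c,uv,z):
    K=np.array([[c['fx'],0,c['cx']],[0,c['fy'],c['cy']],[0,0,1.]])
    n=cv2.undistortPoints(np.array(uv,float).reshape(-1,1,2),K,np.array(c['D'],float)).reshape(-1,2)
    R=np.array(c['R']);t=np.array(c['t']);o=-R.T@t
    d=np.c_[n,np.ones(len(n))]@R
    return o+d*((z-o[2])/d[:,2])[:,None]
def w(c,p): return np.array(c['R']).T@(np.array(p)-np.array(c['t']))
def save(c,n): cv2.imwrite('pics/'+n,c['frame'][:,:,::-1])
E
python3 - <<'E'
from h import *
np.set_printoptions(precision=1,suppress=True)
print(r.get_state())
for n in ['top','side']:
    c=cams.camera(n); save(c,n+'1.png')
    for k in ['tray_1','tray_front','finger_well','magazine','dock','sachet','timer','jar_1','cap_strip','pen_2']:
        try:
            for q in spotter.find_in(k,n)[:4]:
                p=w(c,q['point']);print(n,k,round(q['score'],2),p,px(c,p)[0])
        except Exception as e: print(k,e)
E
```

```text
{'clock': 0.0, 'qpos': array([ 1.1,  0.1,  1.6, -0. ,  1.5, -0.1]), 'joint_vel': array([-0.,  0., -0., -0.,  0.,  0.]), 'joint_efforts': array([  0. , -39.4, -37. ,  -0. ,   0. ,  -0. ]), 'tcp_pos': array([187.3, 595.6, 230. ]), 'ee_rot': array([-0. ,  0.2,  1. , -0. ]), 'force': array([-0.8,  0.1, -0.7]), 'wrist_torque': array([-0., -0.,  0.]), 'finger_force': 0.0, 'gripper_width': 85.53068341508249}
top tray_1 0.86 [476.5 270.9  45.2] [257.4 213.2]
top tray_1 0.58 [465.6 155.4   4.4] [288.5 216.5]
top tray_front 0.71 [463.4 156.8   4.6] [288.1 217.1]
top finger_well 0.5 [464.2 153.4   6.6] [289.  216.8]
top magazine 0.63 [456.6 280.   22.5] [255.5 218.9]
top dock 0.76 [ 541.4 -240.2   10.3] [390.9 195.7]
top sachet 0.54 [ 650.2 -240.4    7. ] [390. 168.]
top timer 0.45 [632.6 382.8  51.8] [227.6 172.1]
top cap_strip 0.51 [654.5  38.6  14.7] [318.4 167.1]
top pen_2 0.26 [477.5 275.1  46.3] [256.2 212.9]
side tray_1 0.86 [479.4 270.7  39.9] [313.7 234. ]
side tray_1 0.62 [442.4 139.4   6.9] [344.2 222.3]
side tray_front 0.39 [439.  136.5  13.1] [345.7 220.4]
side finger_well 0.44 [436.  137.4  13.9] [346.5 220.6]
side magazine 0.65 [449.9 347.3  22.6] [311.2 257.6]
side magazine 0.62 [ 652.1 -224.8    9.7] [330.3 158.1]
side magazine 0.58 [399.1 593.1  15.9] [282.8 329.9]
side magazine 0.36 [446.3 269.9  35.7] [324.7 238. ]
side dock 0.57 [648.9  49.3  12.2] [297.  192.1]
side dock 0.43 [ 568.7 -206.5    7.6] [349. 165.]
side sachet 0.72 [442.2 139.1  11.3] [344.4 221.1]
side sachet 0.48 [ 652.1 -219.5    9.7] [329.7 158.7]
side timer 0.74 [635.9 385.   39.3] [243.3 242.6]
side jar_1 0.78 [430.6 446.7  48.8] [300.1 274.7]
side jar_1 0.47 [442.  268.1  36. ] [326.4 237.9]
side cap_strip 0.61 [650.9  50.1  12.5] [296.3 191.9]
```

```bash
python3 - <<'E'
import cv2
a=cv2.imread('pics/top1.png')[130:260,170:440]
b=cv2.imread('pics/side1.png')[130:300,200:400]
cv2.imwrite('pics/topc.png',cv2.resize(a,None,fx=2.96,fy=2.96,interpolation=cv2.INTER_CUBIC))
cv2.imwrite('pics/sidec.png',cv2.resize(b,None,fx=3.5,fy=3.5,interpolation=cv2.INTER_CUBIC))
E
```

```text
(no output)
```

View pics/top1.png

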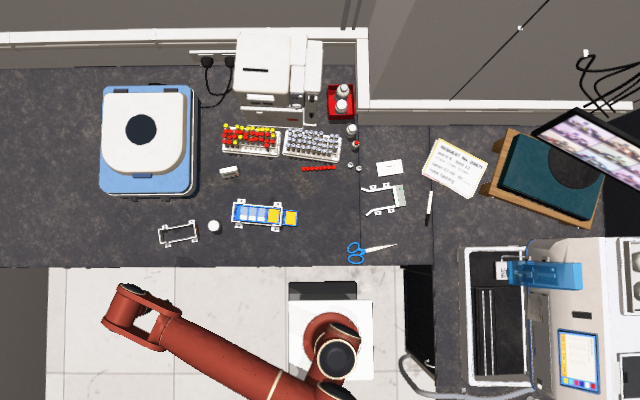

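View pics/topc.png

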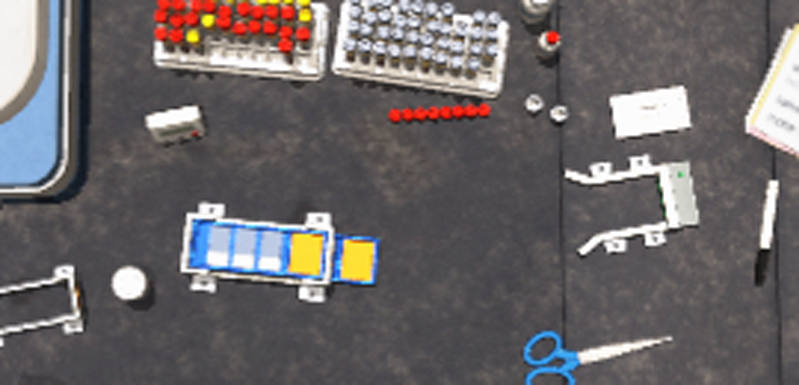

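View pics/sidec.png

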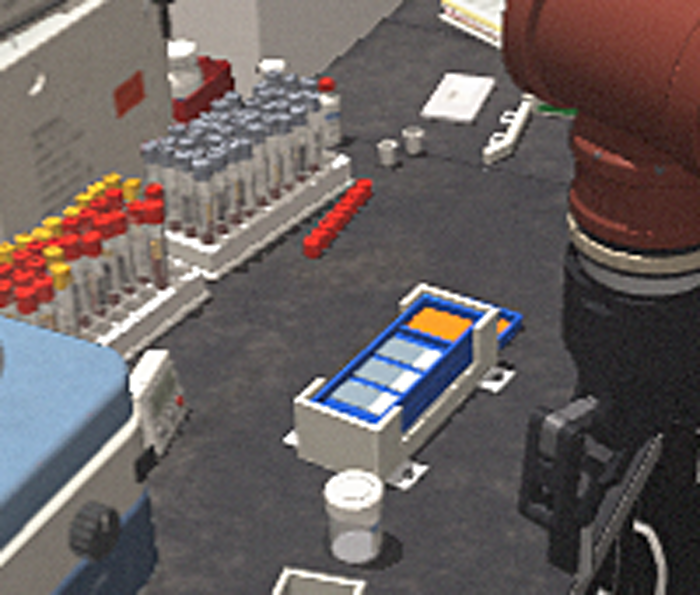

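The magazine with the trays is at (265,215) and tray_1's orange front sticks out at (291,218), toward -y. The smaller, empty look-alike is at (178,233). The dock is at (383,198), with its mouth facing left and its green stop at (398,196). Candidates for the tray: the front piece at (291,218), chosen because it is low and outside the gate, and the top tray inside at (262,213), which is not the one.

```bash
cat >> h.py <<'E'
def frame():
    s=r.get_state();q=s['ee_rot'];from scipy.spatial.transform import Rotation as Ro
    return s,Ro.from_quat([q[1],q[2],q[3],q[0]]).as_matrix()
def goal(x,y,z,ang):
    """shift (m, tool axes) and wz (deg) so that TCP at x,y,z and tool x heading ang (deg, mod 180)"""
    s,R=frame();d=R.T@(np.array([x,y,z])-s['tcp_pos'])/1000
    h=np.degrees(np.arctan2(R[1,0],R[0,0]));t=-((ang-h+90)%180-90)
    print('tcp',s['tcp_pos'],'heading',round(h,2),'shift',np.round(d,4),'wz',round(t,2),'tilt',np.round(R[:,2],4),'clk',s['clock'],'q6',s['qpos'][5])
E
python3 - <<'E'
from h import *
np.set_printoptions(precision=1,suppress=True)
c=cams.camera('top')
f=lambda L,z:ray(c,np.array(L)/2.96+[170,130],z)
print('tray front cor',f([(377,239),(374,284)],13))
print('mag',f([(190,213),(332,222),(183,274),(330,285)],56))
print('dock stop',f([(663,165),(670,228)],22),'rails',f([(590,183),(664,170),(605,238),(668,226)],15),'mouth',f([(567,175),(583,252)],15))
goal(468,158,150,-90)
cw=cams.camera('wrist');R=np.array(cw['R']);print(-R.T@cw['t'],R)
E
```

```text
tray front cor [[486.7 121.1  13. ]
 [428.7 125.5  13. ]]
mag [[518.7 356.6  56. ]
 [505.6 177.4  56. ]
 [441.8 365.1  56. ]
 [426.2 180.3  56. ]]
dock stop [[ 578.6 -251.1   22. ]
 [ 496.4 -257.8   22. ]] rails [[ 556.7 -156.3   15. ]
 [ 572.9 -253.6   15. ]
 [ 484.9 -174.1   15. ]
 [ 499.6 -256.7   15. ]] mouth [[ 567.5 -126.5   15. ]
 [ 467.  -145.1   15. ]]
tcp [187.6 596.2 231.3] heading 162.53 shift [-0.4 -0.3  0.1] wz 72.53 tilt [-0. -0. -1.] clk 1.15 q6 -0.1189989641171865
[120.9 617.8 373.7] [[ 0.3  1.  -0. ]
 [ 0.9 -0.3  0.3]
 [ 0.3 -0.1 -1. ]]
```

```bash
python3 - <<'E'
from h import *
goal(460,148,150,85.5)
E
```

```text
tcp [187.55889344 596.1626732  231.30057444] heading 162.54 shift [-0.3944 -0.3457  0.0813] wz 77.04 tilt [-0. -0. -1.] clk 1.2 q6 -0.11902229618142522
```

>>> {"op": "carry_out", "data": {
  "jaw": 0.018,
  "steps": [
    {"x": -0.394, "y": -0.346, "z": 0.081, "wz": 77},
    {"x": -0.394, "y": -0.346, "z": 0.081, "wz": 77},
    {"x": -0.394, "y": -0.346, "z": 0.081, "wz": 77},
    {"x": -0.394, "y": -0.346, "z": 0.081, "wz": 77},
    {"x": -0.394, "y": -0.346, "z": 0.081, "wz": 77},
    {"x": -0.394, "y": -0.346, "z": 0.081, "wz": 77},
    {"x": -0.394, "y": -0.346, "z": 0.081, "wz": 77},
    {"x": -0.394, "y": -0.346, "z": 0.081, "wz": 77},
    {"x": -0.394, "y": -0.346, "z": 0.081, "wz": 77},
    {"x": -0.394, "y": -0.346, "z": 0.081, "wz": 77},
    {"x": -0.394, "y": -0.346, "z": 0.081, "wz": 77},
    {"x": -0.394, "y": -0.346, "z": 0.081, "wz": 77},
    {"x": -0.394, "y": -0.346, "z": 0.081, "wz": 77},
    {"x": -0.394, "y": -0.346, "z": 0.081, "wz": 77}
  ]
}}

```text
invalid input
```

```bash
python3 - <<'E'
from h import *
np.set_printoptions(precision=1,suppress=True)
goal(460,148,60,85.5)
c=cams.camera('wrist');save(c,'w1.png')
for k in ['tray_front','finger_well','tray_1']:
    for q in spotter.find_in(k,'wrist')[:2]:
        p=w(c,q['point']);print(k,round(q['score'],2),p,px(c,p)[0])
E
```

```text
tcp [187.6 596.2 231.3] heading 162.54 shift [-0.4 -0.3  0.2] wz 77.04 tilt [-0. -0. -1.] clk 1.2 q6 -0.11902229618142522
```

View pics/w1.png

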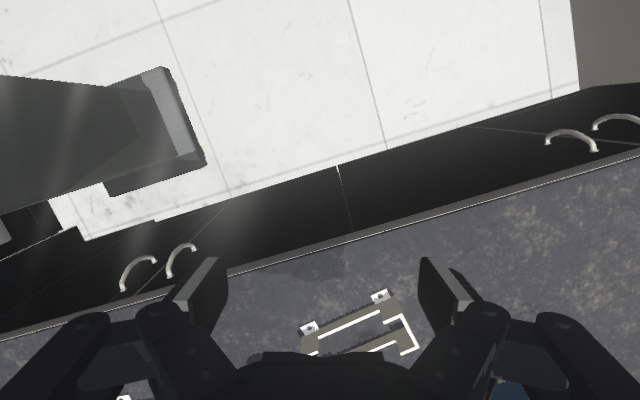

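The wrist view is still at the start pose, because the move was refused. It shows the fingers at (200,290) and (445,290) and the small look-alike at (360,325). I'll resend with every field filled in.

>>> {"op": "carry_out", "data": {
  "jaw": 0.018,
  "steps": [
    {"x": -0.394, "y": -0.346, "z": 0.081, "wx": 0, "wy": 0, "wz": 77},
    {"x": -0.394, "y": -0.346, "z": 0.081, "wx": 0, "wy": 0, "wz": 77},
    {"x": -0.394, "y": -0.346, "z": 0.081, "wx": 0, "wy": 0, "wz": 77},
    {"x": -0.394, "y": -0.346, "z": 0.081, "wx": 0, "wy": 0, "wz": 77},
    {"x": -0.394, "y": -0.346, "z": 0.081, "wx": 0, "wy": 0, "wz": 77},
    {"x": -0.394, "y": -0.346, "z": 0.081, "wx": 0, "wy": 0, "wz": 77},
    {"x": -0.394, "y": -0.346, "z": 0.081, "wx": 0, "wy": 0, "wz": 77},
    {"x": -0.394, "y": -0.346, "z": 0.081, "wx": 0, "wy": 0, "wz": 77},
    {"x": -0.394, "y": -0.346, "z": 0.081, "wx": 0, "wy": 0, "wz": 77},
    {"x": -0.394, "y": -0.346, "z": 0.081, "wx": 0, "wy": 0, "wz": 77},
    {"x": -0.394, "y": -0.346, "z": 0.081, "wx": 0, "wy": 0, "wz": 77},
    {"x": -0.394, "y": -0.346, "z": 0.081, "wx": 0, "wy": 0, "wz": 77},
    {"x": -0.394, "y": -0.346, "z": 0.081, "wx": 0, "wy": 0, "wz": 77},
    {"x": -0.394, "y": -0.346, "z": 0.081, "wx": 0, "wy": 0, "wz": 77}
  ]
}}

```text
clock: 2.8
tcp_pos: [459.3, 148.6, 150.5]
ee_rot: [-0.0, 0.734, 0.679, 0.0]
force: [-0.4, 0.3, 0.8]
gripper_width: 18.2
finger_force: 0.0
```

```bash
python3 - <<'E'
from h import *
np.set_printoptions(precision=4,suppress=True)
goal(460,148,60,85.5)
c=cams.camera('wrist');save(c,'w2.png')
for k in ['tray_front','finger_well','tray_1']:
    for q in spotter.find_in(k,'wrist')[:2]:
        p=w(c,q['point']);print(k,round(q['score'],2),p.round(1),px(c,p)[0])
E
```

```text
tcp [459.2943 148.6497 150.5326] heading 85.59 shift [-0.0006  0.0007  0.0905] wz 0.09 tilt [ 0.0002  0.0004 -1.    ] clk 2.8 q6 0.23532418220279588
tray_front 0.83 [463.8 150.3   5.7] [327.4349 190.1539]
finger_well 0.61 [464.9 145.7   3.9] [328.9055 194.4242]
finger_well 0.38 [469.6 245.7  44.3] [326.6678  73.3525]
tray_1 0.85 [462.9 148.2   6. ] [326.663  192.4692]
tray_1 0.69 [470.5 241.7  44.9] [328.3253  78.9845]
```

View pics/w2.png

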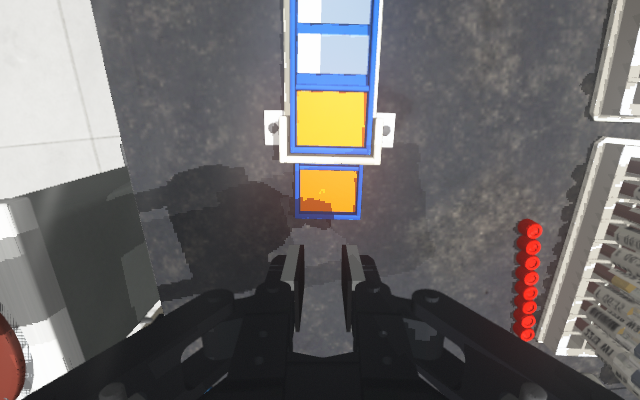

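The wrist view shows tray_1's well at px (299–358, 169–213) below the gate, with its front edge at row 219. The cap strip at (530,280) is clear. Next I'll measure the orange floor and the dock corners.

```bash
python3 - <<'E'
from h import *
np.set_printoptions(precision=1,suppress=True)
c=cams.camera('wrist');im=c['frame']
h=cv2.cvtColor(im,cv2.COLOR_RGB2HSV)
def rect(lo,hi,y0,y1,x0,x1):
    m=np.zeros(im.shape[:2],np.uint8);m[y0:y1,x0:x1]=cv2.inRange(h,lo,hi)[y0:y1,x0:x1]
    n,l,st,_=cv2.connectedComponentsWithStats(m);i=1+st[1:,4].argmax();print(st[i])
    ct=max(cv2.findContours((l==i).astype(np.uint8),cv2.RETR_EXTERNAL,cv2.CHAIN_APPROX_NONE)[0],key=len)
    return ct.reshape(-1,2)
o=rect((8,120,60),(30,255,255),160,240,280,380);P=ray(c,o,4)[:,:2].astype(np.float32);print('orange',cv2.minAreaRect(P),cv2.boxPoints(cv2.minAreaRect(P)))
b=rect((105,120,40),(125,255,255),163,240,280,380);P=ray(c,b,13)[:,:2].astype(np.float32);print('blue',cv2.minAreaRect(P),cv2.boxPoints(cv2.minAreaRect(P)))
E
```

```text
[ 300  170   57   42 2300]
orange ((464.1763916015625, 149.24813842773438), (38.59515380859375, 51.23373031616211), 84.58125305175781) [[436.9 132.5]
 [487.9 127.6]
 [491.5 166. ]
 [440.5 170.9]]
[295 164  68  56 859]
blue ((464.3618469238281, 150.05331420898438), (49.62474822998047, 59.1565055847168), 84.33940124511719) [[432.5 128.3]
 [491.3 122.4]
 [496.2 171.8]
 [437.4 177.7]]
```

>>> {"op": "carry_out", "data": {
  "jaw": 0.014,
  "steps": [
    {"x": 0.001, "y": 0.005, "z": 0.04, "wx": 0, "wy": 0, "wz": 1},
    {"x": 0.001, "y": 0.005, "z": 0.08, "wx": 0, "wy": 0, "wz": 1},
    {"x": 0.001, "y": 0.005, "z": 0.11, "wx": 0, "wy": 0, "wz": 1},
    {"x": 0.001, "y": 0.005, "z": 0.125, "wx": 0, "wy": 0, "wz": 1},
    {"x": 0.001, "y": 0.005, "z": 0.125, "wx": 0, "wy": 0, "wz": 1}
  ]
}}

```text
clock: 3.55
tcp_pos: [461.9, 148.5, 22.5]
ee_rot: [-0.002, 0.74, 0.673, -0.003]
force: [-0.1, 0.7, -0.1]
gripper_width: 14.2
finger_force: 0.0
```

```bash
python3 - <<'E'
from h import *
np.set_printoptions(precision=4,suppress=True)
goal(464.2,149,6,84.7)
c=cams.camera('wrist');cv2.imwrite('pics/w3.png',cv2.resize(c['frame'][100:350,200:440,::-1],None,fx=2.4,fy=2.4))
E
```

```text
tcp [461.9489 148.4969  22.4591] heading 84.59 shift [0.0007 0.0023 0.0164] wz -0.11 tilt [-0.006 -0.001 -1.   ] clk 3.55 q6 0.2520217631409819
```

View pics/w3.png

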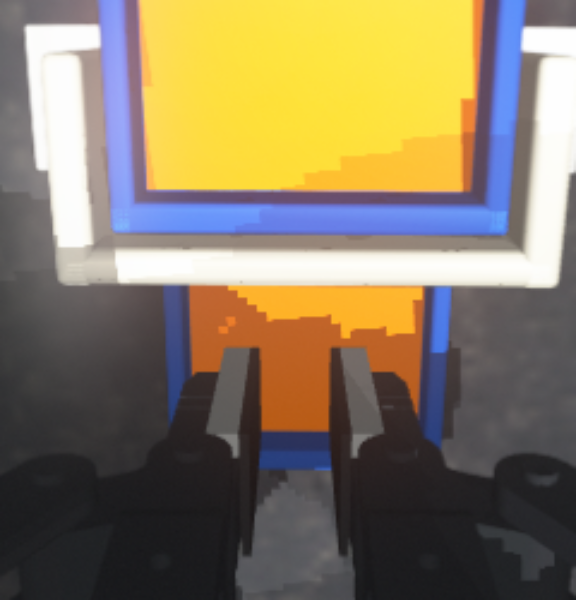

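>>> {"op": "carry_out", "data": {
  "steps": [
    {"x": 0, "y": 0, "z": 0, "wx": 0, "wy": 0, "wz": 0},
    {"x": 0, "y": 0, "z": 0, "wx": 0, "wy": 0, "wz": 0},
    {"x": 0, "y": 0, "z": 0, "wx": 0, "wy": 0, "wz": 0}
  ]
}}

```text
clock: 3.9
tcp_pos: [465.7, 148.7, 26.8]
ee_rot: [0.001, 0.74, 0.673, 0.001]
force: [0.8, 0.3, 0.0]
gripper_width: 14.0
finger_force: 0.0
```

```bash
python3 - <<'E'
from h import *
np.set_printoptions(precision=4,suppress=True)
goal(464.2,149,6,84.7)
E
```

```text
tcp [465.7283 148.7326  26.764 ] heading 84.54 shift [ 0.0001 -0.0016  0.0208] wz -0.16 tilt [ 0.0027  0.0004 -1.    ] clk 3.9 q6 0.25204555756287217
```

>>> {"op": "carry_out", "data": {
  "steps": [
    {"x": 0, "y": 0, "z": 0.003, "wx": 0, "wy": 0, "wz": 0},
    {"x": 0, "y": 0, "z": 0.006, "wx": 0, "wy": 0, "wz": 0},
    {"x": 0, "y": 0, "z": 0.009, "wx": 0, "wy": 0, "wz": 0},
    {"x": 0, "y": 0, "z": 0.012, "wx": 0, "wy": 0, "wz": 0},
    {"x": 0, "y": 0, "z": 0.015, "wx": 0, "wy": 0, "wz": 0},
    {"x": 0, "y": 0, "z": 0.017, "wx": 0, "wy": 0, "wz": 0},
    {"x": 0, "y": 0, "z": 0.018, "wx": 0, "wy": 0, "wz": 0},
    {"x": 0, "y": 0, "z": 0.018, "wx": 0, "wy": 0, "wz": 0},
    {"x": 0, "y": 0, "z": 0.018, "wx": 0, "wy": 0, "wz": 0}
  ]
}}

```text
clock: 4.8
tcp_pos: [464.7, 148.5, 7.4]
ee_rot: [0.0, 0.74, 0.673, 0.0]
force: [-0.7, 0.4, -0.5]
gripper_width: 13.9
finger_force: 0.0
```

```bash
python3 - <<'E'
from h import *
np.set_printoptions(precision=4,suppress=True)
goal(464.2,149,6,84.7)
print(r.get_state()['force'])
E
```

```text
tcp [464.718  148.4971   7.3661] heading 84.53 shift [ 0.0005 -0.0006  0.0014] wz -0.17 tilt [ 0.0002  0.     -1.    ] clk 4.8 q6 0.2520165008730442
[-0.734   0.361  -0.4546]
```

>>> {"op": "carry_out", "data": {
  "steps": [
    {"x": -0.002, "y": 0, "z": 0.001, "wx": 0, "wy": 0, "wz": 0},
    {"x": -0.005, "y": 0, "z": 0.001, "wx": 0, "wy": 0, "wz": 0},
    {"x": -0.008, "y": 0, "z": 0.001, "wx": 0, "wy": 0, "wz": 0},
    {"x": -0.011, "y": 0, "z": 0.001, "wx": 0, "wy": 0, "wz": 0},
    {"x": -0.015, "y": 0, "z": 0.001, "wx": 0, "wy": 0, "wz": 0},
    {"x": -0.019, "y": 0, "z": 0.001, "wx": 0, "wy": 0, "wz": 0},
    {"x": -0.024, "y": 0, "z": 0.001, "wx": 0, "wy": 0, "wz": 0},
    {"x": -0.029, "y": 0, "z": 0.001, "wx": 0, "wy": 0, "wz": 0},
    {"x": -0.033, "y": 0, "z": 0.001, "wx": 0, "wy": 0, "wz": 0},
    {"x": -0.036, "y": 0, "z": 0.001, "wx": 0, "wy": 0, "wz": 0},
    {"x": -0.038, "y": 0, "z": 0.001, "wx": 0, "wy": 0, "wz": 0},
    {"x": -0.039, "y": 0, "z": 0.001, "wx": 0, "wy": 0, "wz": 0}
  ]
}}

```text
clock: 6.0
tcp_pos: [461.0, 109.6, 6.4]
ee_rot: [-0.0, 0.74, 0.673, 0.0]
force: [0.9, 4.0, -0.7]
gripper_width: 14.0
finger_force: 2.4
```

```bash
cat >> h.py <<'E'
def orange(c,box,z=4):
    im=c['frame'];x0,y0,x1,y1=box;h=cv2.cvtColor(im,cv2.COLOR_RGB2HSV)
    m=np.zeros(im.shape[:2],np.uint8);m[y0:y1,x0:x1]=cv2.inRange(h,(8,120,60),(30,255,255))[y0:y1,x0:x1]
    n,l,st,_=cv2.connectedComponentsWithStats(m);i=1+st[1:,4].argmax();print('px',st[i])
    ct=max(cv2.findContours((l==i).astype(np.uint8),cv2.RETR_EXTERNAL,cv2.CHAIN_APPROX_NONE)[0],key=len).reshape(-1,2)
    print('orange',cv2.minAreaRect(ray(c,ct,z)[:,:2].astype(np.float32)))
E
python3 - <<'E'
from h import *
np.set_printoptions(precision=4,suppress=True)
goal(464.2,149,6,84.7)
print(r.get_state()['force'])
c=cams.camera('wrist');cv2.imwrite('pics/w4.png',cv2.resize(c['frame'][60:400,160:480,::-1],None,fx=1.7,fy=1.7))
E
```

```text
tcp [460.9948 109.5916   6.3935] heading 84.52 shift [ 0.0395 -0.0006  0.0004] wz -0.18 tilt [ 0.0002  0.0003 -1.    ] clk 6.0 q6 0.17144280558467206
[ 0.8847  4.0344 -0.7302]
```

View pics/w4.png

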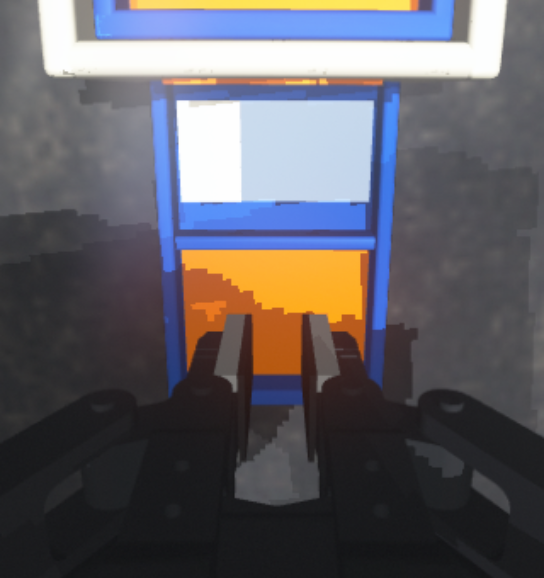

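Towing works with about 4 N. The tray has come out, its first slide shows at (275,150) in the crop, and the fingers press on the front rim at (275,380).

>>> {"op": "carry_out", "data": {
  "steps": [
    {"x": -0.002, "y": 0, "z": 0, "wx": 0, "wy": 0, "wz": 0},
    {"x": -0.006, "y": 0, "z": 0, "wx": 0, "wy": 0, "wz": 0},
    {"x": -0.011, "y": 0, "z": 0, "wx": 0, "wy": 0, "wz": 0},
    {"x": -0.018, "y": 0, "z": 0, "wx": 0, "wy": 0, "wz": 0},
    {"x": -0.026, "y": 0, "z": 0, "wx": 0, "wy": 0, "wz": 0},
    {"x": -0.034, "y": 0, "z": 0, "wx": 0, "wy": 0, "wz": 0},
    {"x": -0.042, "y": 0, "z": 0, "wx": 0, "wy": 0, "wz": 0},
    {"x": -0.05, "y": 0, "z": 0, "wx": 0, "wy": 0, "wz": 0},
    {"x": -0.058, "y": 0, "z": 0, "wx": 0, "wy": 0, "wz": 0},
    {"x": -0.066, "y": 0, "z": 0, "wx": 0, "wy": 0, "wz": 0},
    {"x": -0.074, "y": 0, "z": 0, "wx": 0, "wy": 0, "wz": 0},
    {"x": -0.082, "y": 0, "z": 0, "wx": 0, "wy": 0, "wz": 0},
    {"x": -0.09, "y": 0, "z": 0, "wx": 0, "wy": 0, "wz": 0},
    {"x": -0.098, "y": 0, "z": 0, "wx": 0, "wy": 0, "wz": 0},
    {"x": -0.106, "y": 0, "z": 0, "wx": 0, "wy": 0, "wz": 0},
    {"x": -0.114, "y": 0, "z": 0, "wx": 0, "wy": 0, "wz": 0},
    {"x": -0.12, "y": 0, "z": 0, "wx": 0, "wy": 0, "wz": 0},
    {"x": -0.124, "y": 0, "z": 0, "wx": 0, "wy": 0, "wz": 0},
    {"x": -0.127, "y": 0, "z": 0, "wx": 0, "wy": 0, "wz": 0},
    {"x": -0.128, "y": 0, "z": 0, "wx": 0, "wy": 0, "wz": 0}
  ]
}}

```text
clock: 8.05
tcp_pos: [448.7, -17.9, 6.3]
ee_rot: [-0.0, 0.74, 0.673, 0.0]
force: [0.6, 0.7, 1.5]
gripper_width: 13.8
finger_force: 0.6
```

```bash
python3 - <<'E'
from h import *
np.set_printoptions(precision=4,suppress=True)
goal(464.2,149,6,84.7)
print(r.get_state()['force'])
c=cams.camera('top');a=c['frame'][130:260,170:440,::-1]
cv2.imwrite('pics/t5.png',cv2.resize(a,None,fx=2.96,fy=2.96,interpolation=cv2.INTER_CUBIC))
E
```

```text
tcp [448.7029 -17.9457   6.2989] heading 84.52 shift [ 0.1677 -0.0005  0.0003] wz -0.18 tilt [ 0.      0.0001 -1.    ] clk 8.05 q6 -0.11045233604620557
[0.5664 0.7032 1.4958]
```

View pics/t5.png

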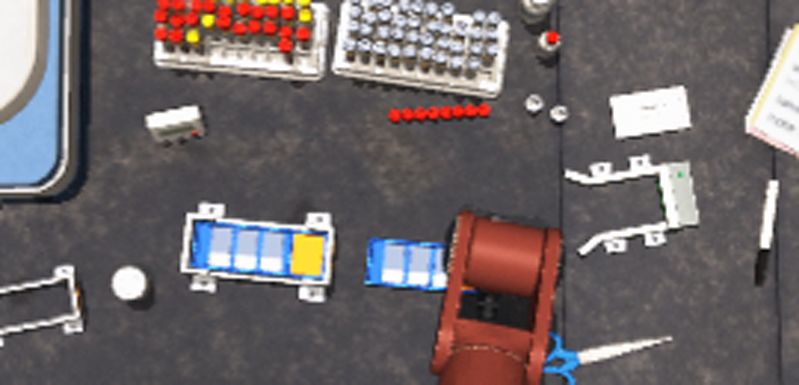

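The tray is fully out, with its rear at crop px (370,262), and the trays above have dropped: an orange well now shows at (307,255) in the magazine. I'll lift the fingers out and look closely at the dock.

>>> {"op": "carry_out", "data": {
  "steps": [
    {"x": 0.004, "y": 0, "z": 0, "wx": 0, "wy": 0, "wz": 0},
    {"x": 0.004, "y": 0, "z": -0.01, "wx": 0, "wy": 0, "wz": 0},
    {"x": 0.004, "y": 0, "z": -0.04, "wx": 0, "wy": 0, "wz": 0},
    {"x": -0.02, "y": 0.01, "z": -0.08, "wx": 0, "wy": 0, "wz": -3},
    {"x": -0.208, "y": 0.102, "z": -0.174, "wx": 0, "wy": 0, "wz": -12},
    {"x": -0.208, "y": 0.102, "z": -0.174, "wx": 0, "wy": 0, "wz": -12},
    {"x": -0.208, "y": 0.102, "z": -0.174, "wx": 0, "wy": 0, "wz": -12},
    {"x": -0.208, "y": 0.102, "z": -0.174, "wx": 0, "wy": 0, "wz": -12},
    {"x": -0.208, "y": 0.102, "z": -0.174, "wx": 0, "wy": 0, "wz": -12},
    {"x": -0.208, "y": 0.102, "z": -0.174, "wx": 0, "wy": 0, "wz": -12},
    {"x": -0.208, "y": 0.102, "z": -0.174, "wx": 0, "wy": 0, "wz": -12},
    {"x": -0.208, "y": 0.102, "z": -0.174, "wx": 0, "wy": 0, "wz": -12},
    {"x": -0.208, "y": 0.102, "z": -0.174, "wx": 0, "wy": 0, "wz": -12}
  ]
}}

```text
clock: 9.4
tcp_pos: [529.8, -233.0, 179.4]
ee_rot: [-0.001, 0.665, 0.747, -0.0]
force: [-0.4, -0.4, 0.5]
gripper_width: 14.1
finger_force: 0.0
```

```bash
python3 - <<'E'
from h import *
import pickle
np.set_printoptions(precision=4,suppress=True)
goal(464.2,149,6,84.7)
c=cams.camera('wrist');save(c,'w6.png');pickle.dump(c,open('w6.pkl','wb'))
E
```

```text
tcp [ 529.7521 -233.0074  179.3658] heading 96.62 shift [ 0.3868 -0.0208  0.1739] wz 11.92 tilt [-0.0016  0.001  -1.    ] clk 9.4 q6 -0.6585157330445043
```

View pics/w6.png

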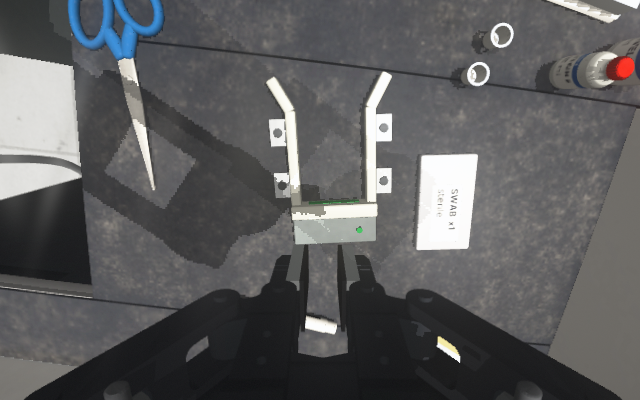

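The dock is clear: mouth at row 75, rails at columns 295 and 370, and the green stop at row 204. The scissors and swab packet are off to the sides. I'll extract the edges numerically.

```bash
python3 - <<'E'
from h import *
import pickle
np.set_printoptions(precision=1,suppress=True)
c=pickle.load(open('w6.pkl','rb'));g=cv2.cvtColor(c['frame'],cv2.COLOR_RGB2GRAY).astype(float)
L=[];Rr=[]
for v in range(116,190,8):
    d=np.diff(g[v]);
    l=280+np.argmin(d[280:312]); rr=352+np.argmax(d[352:372]); L.append((l+.5,v));Rr.append((rr+.5,v))
print([p[0] for p in L],[p[0] for p in Rr])
fit=[]
for S in (L,Rr):
    for z in (15,0):
        P=ray(c,S,z)[:,:2]; k=np.polyfit(P[:,1],P[:,0],1); print(z,k,'x at -200',np.polyval(k,-200),'res',P[:,0]-np.polyval(k,P[:,1]))
for u in (310,322,335,348,360):
    print(u,g[194:212,u].astype(int), c['frame'][194:204,u,:].tolist()[::3])
Z=[ray(c,[(u,v)],z)[0] for (u,v,z) in [(300,203,22),(370,203,22),(300,206,22),(370,206,22),(335,199,0)]];print(np.array(Z))
E
```

```text
[np.float64(294.5), np.float64(283.5), np.float64(295.5), np.float64(284.5), np.float64(296.5), np.float64(297.5), np.float64(297.5), np.float64(298.5), np.float64(288.5), np.float64(299.5)] [np.float64(365.5), np.float64(365.5), np.float64(365.5), np.float64(365.5), np.float64(365.5), np.float64(365.5), np.float64(365.5), np.float64(366.5), np.float64(366.5), np.float64(366.5)]
15 [ -0.2 459.8] x at -200 498.0535445390096 res [ 4.1 -6.9  3.6 -7.5  3.1  3.4  2.7  2.9 -7.7  2.4]
0 [ -0.2 458.3] x at -200 496.54213666533565 res [ 4.3 -7.3  3.8 -7.9  3.3  3.5  2.8  3.  -8.   2.5]
15 [ -0.2 533.3] x at -200 567.1024578698161 res [ 0.3  0.1  0.  -0.1 -0.2 -0.4 -0.5  0.4  0.2  0.1]
0 [ -0.2 535.2] x at -200 569.0069758969265 res [ 0.3  0.2  0.  -0.1 -0.2 -0.4 -0.5  0.4  0.3  0.1]
310 [ 66  65  65  64  65  65  67  76  68  73 103 110 124 144 149 148 148 148] [[66, 66, 63], [65, 64, 63], [67, 67, 64], [53, 87, 55]]
322 [ 91  91  93  93  93  66  85  73  74  91 110 113 142 146 149 148 148 148] [[91, 90, 92], [94, 93, 92], [86, 85, 79], [67, 107, 72]]
335 [ 95  96  95  95  93  69  88  73 110 105 112 190 238 251 251 250 250 248] [[96, 95, 95], [95, 95, 95], [78, 95, 76], [97, 111, 91]]
348 [ 99 101 105 103  72  79  73  74 136 113 119 233 249 251 251 250 250 249] [[99, 99, 96], [104, 103, 100], [58, 84, 58], [114, 115, 104]]
360 [103 102 103 102 100 115 117 118 113 111 211 242 251 251 251 251 250 250] [[104, 103, 100], [103, 102, 100], [119, 118, 108], [114, 111, 102]]
[[ 509.6 -249.    22. ]
 [ 576.5 -241.2   22. ]
 [ 509.9 -252.    22. ]
 [ 577.  -244.2   22. ]
 [ 544.  -246.9    0. ]]
```

```bash
python3 - <<'E'
from h import *
import pickle
np.set_printoptions(precision=2,suppress=True)
c=pickle.load(open('w6.pkl','rb'))
print('cam',-np.array(c['R']).T@c['t'])
L=[(294.5,116),(295.5,132),(296.5,148),(297.5,156),(297.5,164),(298.5,172),(299.5,188)]
R=[(365.5,v) for v in range(116,172,8)]+[(366.5,v) for v in (172,180,188)]
for z in (15,0):
    K=[]
    for S in (L,R):
        P=ray(c,S,z)[:,:2];k=np.polyfit(P[:,1],P[:,0],1);K.append(k);print(z,'ang',np.degrees(np.arctan(k[0])),'x@-200',np.polyval(k,-200))
    print('perp width',(np.polyval(K[1],-200)-np.polyval(K[0],-200))*np.cos(np.arctan(k[0])))
print('stop top',ray(c,[(322,205),(335,204.3),(348,204),(360,203.3)],22))
print('stop foot',ray(c,[(322,198.5),(335,198.5),(348,197.5)],0))
E
```

```text
cam [ 521.9  -163.03  321.82]
15 ang -9.494774225055782 x@-200 501.3031057670474
15 ang -9.594442579827254 x@-200 567.1024578698161
perp width 64.87896446587416
0 ang -9.494774225055561 x@-200 499.99396823842187
0 ang -9.594442579827568 x@-200 569.0069758969265
perp width 68.0476680768231
stop top [[ 530.84 -248.54   22.  ]
 [ 543.19 -246.38   22.  ]
 [ 555.59 -244.63   22.  ]
 [ 566.97 -242.59   22.  ]]
stop foot [[ 530.69 -247.9     0.  ]
 [ 543.97 -246.35    0.  ]
 [ 557.11 -243.74    0.  ]]
```

>>> {"op": "carry_out", "data": {
  "steps": [
    {"x": 0.227, "y": -0.056, "z": 0.06, "wx": 0, "wy": 0, "wz": 12},
    {"x": 0.227, "y": -0.056, "z": 0.06, "wx": 0, "wy": 0, "wz": 12},
    {"x": 0.227, "y": -0.056, "z": 0.06, "wx": 0, "wy": 0, "wz": 12},
    {"x": 0.227, "y": -0.056, "z": 0.06, "wx": 0, "wy": 0, "wz": 12},
    {"x": 0.227, "y": -0.056, "z": 0.06, "wx": 0, "wy": 0, "wz": 12},
    {"x": 0.227, "y": -0.056, "z": 0.07, "wx": 0, "wy": 0, "wz": 12},
    {"x": 0.227, "y": -0.056, "z": 0.08, "wx": 0, "wy": 0, "wz": 12},
    {"x": 0.227, "y": -0.056, "z": 0.08, "wx": 0, "wy": 0, "wz": 12},
    {"x": 0.227, "y": -0.056, "z": 0.08, "wx": 0, "wy": 0, "wz": 12},
    {"x": 0.227, "y": -0.056, "z": 0.08, "wx": 0, "wy": 0, "wz": 12}
  ]
}}

```text
clock: 10.45
tcp_pos: [449.7, -16.3, 100.9]
ee_rot: [0.0, 0.741, 0.672, 0.0]
force: [0.2, 0.0, 0.3]
gripper_width: 14.1
finger_force: 0.0
```

```bash
python3 - <<'E'
from h import *
np.set_printoptions(precision=4,suppress=True)
goal(449,-10,30,84.5)
c=cams.camera('wrist');print(px(c,[450,-8,4]));save(c,'w7.png')
orange(c,(200,120,460,330))
E
```

```text
tcp [449.7371 -16.2671 100.9236] heading 84.45 shift [ 0.0062 -0.0014  0.0709] wz -0.05 tilt [ 0.0009 -0.0003 -1.    ] clk 10.45 q6 -0.10489559308667197
[[321.8635 196.6122]]
px [ 287  173   68   49 3289]
orange ((448.95880126953125, -8.604619979858398), (37.951385498046875, 51.35607147216797), 84.46617126464844)
```

>>> {"op": "carry_out", "data": {
  "steps": [
    {"x": 0.004, "y": -0.001, "z": 0.02, "wx": 0, "wy": 0, "wz": 0},
    {"x": 0.004, "y": -0.001, "z": 0.04, "wx": 0, "wy": 0, "wz": 0},
    {"x": 0.004, "y": -0.001, "z": 0.055, "wx": 0, "wy": 0, "wz": 0},
    {"x": 0.004, "y": -0.001, "z": 0.068, "wx": 0, "wy": 0, "wz": 0},
    {"x": 0.004, "y": -0.001, "z": 0.076, "wx": 0, "wy": 0, "wz": 0},
    {"x": 0.004, "y": -0.001, "z": 0.082, "wx": 0, "wy": 0, "wz": 0},
    {"x": 0.004, "y": -0.001, "z": 0.086, "wx": 0, "wy": 0, "wz": 0},
    {"x": 0.004, "y": -0.001, "z": 0.09, "wx": 0, "wy": 0, "wz": 0},
    {"x": 0.004, "y": -0.001, "z": 0.093, "wx": 0, "wy": 0, "wz": 0},
    {"x": 0.004, "y": -0.001, "z": 0.095, "wx": 0, "wy": 0, "wz": 0},
    {"x": 0.004, "y": -0.001, "z": 0.095, "wx": 0, "wy": 0, "wz": 0}
  ]
}}

```text
clock: 11.6
tcp_pos: [448.3, -11.2, 5.2]
ee_rot: [-0.0, 0.74, 0.673, -0.0]
force: [-0.3, 0.7, -0.2]
gripper_width: 14.0
finger_force: 0.0
```

>>> {"op": "carry_out", "data": {
  "jaw": 0.02,
  "steps": [
    {"x": 0, "y": 0, "z": 0, "wx": 0, "wy": 0, "wz": 0},
    {"x": 0, "y": 0, "z": 0, "wx": 0, "wy": 0, "wz": 0},
    {"x": 0, "y": 0, "z": 0, "wx": 0, "wy": 0, "wz": 0}
  ]
}}

```text
clock: 11.9
tcp_pos: [448.5, -11.3, 5.5]
ee_rot: [0.0, 0.74, 0.673, 0.0]
force: [0.1, 0.2, 0.0]
gripper_width: 19.9
finger_force: 0.0
```

```bash
python3 - <<'E'
from h import *
np.set_printoptions(precision=4,suppress=True)
a=np.array
d=a([.165,-.986]);f=a([542.1,-246.5])
for back in (66+16,250):
    p=f-d*(back); print(p)
p=f-d*(120+16+35);print('pre-mouth',p); goal(p[0],p[1],6.3,99.5)
E
```

```text
[ 528.57  -165.648]
[500.85   0.  ]
pre-mouth [513.885 -77.894]
tcp [448.5408 -11.3198   5.5159] heading 84.54 shift [-0.06    0.0714 -0.0008] wz -14.96 tilt [ 0.0004 -0.0001 -1.    ] clk 11.9 q6 -0.09601476480426895
```

>>> {"op": "carry_out", "data": {
  "steps": [
    {"x": -0.003, "y": 0, "z": 0, "wx": 0, "wy": 0, "wz": 0},
    {"x": -0.007, "y": 0.001, "z": 0, "wx": 0, "wy": 0, "wz": -0.5},
    {"x": -0.01, "y": 0.004, "z": 0, "wx": 0, "wy": 0, "wz": -1},
    {"x": -0.013, "y": 0.008, "z": 0, "wx": 0, "wy": 0, "wz": -2},
    {"x": -0.016, "y": 0.012, "z": 0, "wx": 0, "wy": 0, "wz": -3},
    {"x": -0.019, "y": 0.017, "z": 0, "wx": 0, "wy": 0, "wz": -4},
    {"x": -0.022, "y": 0.022, "z": 0, "wx": 0, "wy": 0, "wz": -5},
    {"x": -0.025, "y": 0.027, "z": 0, "wx": 0, "wy": 0, "wz": -6},
    {"x": -0.028, "y": 0.032, "z": 0, "wx": 0, "wy": 0, "wz": -7},
    {"x": -0.032, "y": 0.037, "z": 0, "wx": 0, "wy": 0, "wz": -8},
    {"x": -0.035, "y": 0.042, "z": 0, "wx": 0, "wy": 0, "wz": -9},
    {"x": -0.038, "y": 0.047, "z": 0, "wx": 0, "wy": 0, "wz": -10},
    {"x": -0.042, "y": 0.052, "z": 0, "wx": 0, "wy": 0, "wz": -11},
    {"x": -0.046, "y": 0.057, "z": 0, "wx": 0, "wy": 0, "wz": -12},
    {"x": -0.05, "y": 0.062, "z": 0, "wx": 0, "wy": 0, "wz": -13},
    {"x": -0.053, "y": 0.066, "z": 0, "wx": 0, "wy": 0, "wz": -14},
    {"x": -0.056, "y": 0.069, "z": 0, "wx": 0, "wy": 0, "wz": -14.5},
    {"x": -0.059, "y": 0.071, "z": 0, "wx": 0, "wy": 0, "wz": -15},
    {"x": -0.06, "y": 0.071, "z": 0, "wx": 0, "wy": 0, "wz": -15}
  ]
}}

```text
clock: 13.8
tcp_pos: [513.6, -78.1, 5.4]
ee_rot: [0.0, 0.646, 0.763, 0.0]
force: [0.1, 0.5, -1.0]
gripper_width: 20.4
finger_force: 0.2
```

```bash
python3 - <<'E'
from h import *
np.set_printoptions(precision=4,suppress=True)
goal(513.9,-77.9,6.3,99.5);print(r.get_state()['force'])
c=cams.camera('wrist');save(c,'w8.png')
# blue region overall: outline of tray at z=13
h=cv2.cvtColor(c['frame'],cv2.COLOR_RGB2HSV);m=cv2.inRange(h,(105,120,40),(125,255,255))
for v in range(20,240,20):
    x=np.where(m[v,150:500])[0]+150
    if len(x): P=ray(c,[(x.min(),v),(x.max()+1,v)],13);print(v,x.min(),x.max(),P[:,:2].round(1).tolist(),len(x))
orange(c,(200,100,460,330))
E
```

```text
tcp [513.6175 -78.1408   5.3905] heading 99.54 shift [ 0.0002  0.0003 -0.0009] wz 0.04 tilt [ 0.0003 -0.0002 -1.    ] clk 13.8 q6 -0.46073301938039823
[ 0.0837  0.5348 -0.9716]
20 205 363 [[452.6, 17.5], [511.8, 27.2]] 60
40 208 364 [[454.3, 10.7], [513.5, 20.4]] 73
60 212 366 [[456.4, 3.8], [515.7, 13.6]] 24
80 216 368 [[458.6, -3.3], [517.9, 6.5]] 25
100 220 369 [[460.8, -10.6], [519.8, -0.8]] 23
120 225 371 [[463.5, -18.0], [522.2, -8.2]] 85
140 360 373 [[519.0, -16.9], [524.6, -15.9]] 14
160 362 374 [[521.4, -24.8], [526.8, -23.9]] 13
180 342 376 [[514.7, -34.5], [529.4, -32.1]] 33
200 272 377 [[486.5, -48.2], [531.7, -40.6]] 76
220 372 379 [[531.0, -50.0], [534.5, -49.4]] 8
px [ 258  206  114   81 5585]
orange ((509.9063720703125, -71.94408416748047), (51.47416687011719, 37.97502899169922), 16.68573570251465)
```

>>> {"op": "carry_out", "data": {
  "steps": [
    {"x": -0.001, "y": 0, "z": 0, "wx": 0, "wy": 0, "wz": 1},
    {"x": -0.002, "y": 0, "z": 0, "wx": 0, "wy": 0, "wz": 2},
    {"x": -0.003, "y": 0.001, "z": 0, "wx": 0, "wy": 0, "wz": 3},
    {"x": -0.004, "y": 0.001, "z": 0, "wx": 0, "wy": 0, "wz": 4},
    {"x": -0.005, "y": 0.001, "z": 0, "wx": 0, "wy": 0, "wz": 5},
    {"x": -0.006, "y": 0.002, "z": 0, "wx": 0, "wy": 0, "wz": 6},
    {"x": -0.007, "y": 0.002, "z": 0, "wx": 0, "wy": 0, "wz": 7},
    {"x": -0.008, "y": 0.002, "z": 0, "wx": 0, "wy": 0, "wz": 8},
    {"x": -0.008, "y": 0.002, "z": 0, "wx": 0, "wy": 0, "wz": 8}
  ]
}}

```text
clock: 14.75
tcp_pos: [516.7, -85.5, 5.3]
ee_rot: [0.0, 0.698, 0.716, -0.0]
force: [-0.5, 0.9, -0.0]
gripper_width: 20.2
finger_force: 0.2
```

```bash
cat >> h.py <<'E'
def check():
    goal(542.1,-246.5,6.3,99.5);print(r.get_state()['force'])
    c=cams.camera('wrist');h=cv2.cvtColor(c['frame'],cv2.COLOR_RGB2HSV);m=cv2.inRange(h,(105,120,40),(125,255,255))
    A=[]
    for v in range(20,121,10):
        x=np.where(m[v,130:520])[0]+130
        P=ray(c,[(x.min(),v),(x.max()+1,v)],13)[:,:2];A.append(P)
    A=np.array(A)
    for i in (0,1):
        k=np.polyfit(A[:,i,1],A[:,i,0],1);print('side',i,'ang',90-np.degrees(np.arctan(k[0])),'res',np.abs(A[:,i,0]-np.polyval(k,A[:,i,1])).max())
    orange(c,(200,100,460,330))
    return c
E
python3 - <<'E'
from h import *
np.set_printoptions(precision=4,suppress=True)
c=check()
E
```

```text
tcp [516.6633 -85.5302   5.3098] heading 91.5 shift [-0.1616  0.0212 -0.001 ] wz -8.0 tilt [ 0.     -0.0002 -1.    ] clk 14.75 q6 -0.3321514704158432
[-0.538   0.9044 -0.0184]
side 0 ang 105.48523489551317 res 0.21683327877030933
side 1 ang 105.26448867344067 res 0.1756950586017183
px [ 252  207  117   86 5268]
orange ((512.2246704101562, -81.2583999633789), (51.375633239746094, 37.94862365722656), 15.312749862670898)
```

>>> {"op": "carry_out", "data": {
  "steps": [
    {"x": 0, "y": 0, "z": 0, "wx": 0, "wy": 0, "wz": 1},
    {"x": -0.001, "y": 0, "z": 0, "wx": 0, "wy": 0, "wz": 2},
    {"x": -0.001, "y": 0, "z": 0, "wx": 0, "wy": 0, "wz": 3},
    {"x": -0.002, "y": 0, "z": 0, "wx": 0, "wy": 0, "wz": 4},
    {"x": -0.002, "y": 0, "z": 0, "wx": 0, "wy": 0, "wz": 5},
    {"x": -0.003, "y": 0, "z": 0, "wx": 0, "wy": 0, "wz": 6},
    {"x": -0.003, "y": 0, "z": 0, "wx": 0, "wy": 0, "wz": 7},
    {"x": -0.003, "y": 0, "z": 0, "wx": 0, "wy": 0, "wz": 7}
  ]
}}

```text
clock: 15.6
tcp_pos: [516.7, -88.4, 5.3]
ee_rot: [0.0, 0.74, 0.672, -0.0]
force: [-0.6, -0.0, -1.3]
gripper_width: 20.2
finger_force: 0.3
```

```bash
python3 - <<'E'
from h import *
np.set_printoptions(precision=4,suppress=True)
c=check()
E
```

```text
tcp [516.6934 -88.4274   5.3049] heading 84.5 shift [-0.1549  0.0404 -0.001 ] wz -15.0 tilt [-0.     -0.0001 -1.    ] clk 15.6 q6 -0.21541741889983806
[-0.5986 -0.0114 -1.2609]
side 0 ang 105.59742031000931 res 1.7389280268546372
side 1 ang 103.94640594026303 res 0.14559223907633623
px [ 251  206  118   92 5055]
orange ((512.5350952148438, -85.23169708251953), (51.340972900390625, 37.96427917480469), 13.830652236938477)
```

>>> {"op": "carry_out", "data": {
  "steps": [
    {"x": -0.002, "y": 0, "z": 0, "wx": 0, "wy": 0, "wz": 0},
    {"x": -0.006, "y": 0.001, "z": 0, "wx": 0, "wy": 0, "wz": 0},
    {"x": -0.011, "y": 0.003, "z": 0, "wx": 0, "wy": 0, "wz": 0},
    {"x": -0.016, "y": 0.004, "z": 0, "wx": 0, "wy": 0, "wz": 0},
    {"x": -0.022, "y": 0.005, "z": 0, "wx": 0, "wy": 0, "wz": -1},
    {"x": -0.028, "y": 0.007, "z": 0, "wx": 0, "wy": 0, "wz": -2},
    {"x": -0.034, "y": 0.008, "z": 0, "wx": 0, "wy": 0, "wz": -3},
    {"x": -0.04, "y": 0.01, "z": 0, "wx": 0, "wy": 0, "wz": -4},
    {"x": -0.046, "y": 0.012, "z": 0, "wx": 0, "wy": 0, "wz": -5},
    {"x": -0.051, "y": 0.013, "z": 0, "wx": 0, "wy": 0, "wz": -6},
    {"x": -0.055, "y": 0.014, "z": 0, "wx": 0, "wy": 0, "wz": -6},
    {"x": -0.056, "y": 0.014, "z": 0, "wx": 0, "wy": 0, "wz": -6}
  ]
}}

```text
clock: 16.85
tcp_pos: [525.5, -145.9, 5.4]
ee_rot: [0.0, 0.704, 0.71, 0.0]
force: [0.5, 0.0, -0.4]
gripper_width: 20.2
finger_force: 0.2
```

```bash
python3 - <<'E'
from h import *
np.set_printoptions(precision=4,suppress=True)
c=check();save(c,'w9.png')
E
```

```text
tcp [ 525.4523 -145.9309    5.3523] heading 90.51 shift [-0.1007  0.0157 -0.0009] wz -8.99 tilt [ 0.0002 -0.0002 -1.    ] clk 16.85 q6 -0.4162618121299814
[ 0.5126  0.0433 -0.434 ]
side 0 ang 98.37348429371471 res 0.25734330862383104
side 1 ang 97.98949722001896 res 0.19166059668384605
px [ 261  206  114   82 5586]
orange ((524.109619140625, -139.18936157226562), (51.42555618286133, 37.98477554321289), 8.207942962646484)
```

>>> {"op": "carry_out", "data": {
  "steps": [
    {"x": -0.002, "y": 0, "z": 0, "wx": 0, "wy": 0, "wz": 0},
    {"x": -0.006, "y": 0.001, "z": 0, "wx": 0, "wy": 0, "wz": -1},
    {"x": -0.011, "y": 0.002, "z": 0, "wx": 0, "wy": 0, "wz": -2},
    {"x": -0.017, "y": 0.003, "z": 0, "wx": 0, "wy": 0, "wz": -3},
    {"x": -0.024, "y": 0.004, "z": 0, "wx": 0, "wy": 0, "wz": -4},
    {"x": -0.031, "y": 0.005, "z": 0, "wx": 0, "wy": 0, "wz": -5},
    {"x": -0.038, "y": 0.006, "z": 0, "wx": 0, "wy": 0, "wz": -6},
    {"x": -0.045, "y": 0.007, "z": 0, "wx": 0, "wy": 0, "wz": -7},
    {"x": -0.052, "y": 0.008, "z": 0, "wx": 0, "wy": 0, "wz": -8},
    {"x": -0.059, "y": 0.009, "z": 0, "wx": 0, "wy": 0, "wz": -9},
    {"x": -0.065, "y": 0.01, "z": 0, "wx": 0, "wy": 0, "wz": -9},
    {"x": -0.07, "y": 0.011, "z": 0, "wx": 0, "wy": 0, "wz": -9},
    {"x": -0.074, "y": 0.012, "z": 0, "wx": 0, "wy": 0, "wz": -9},
    {"x": -0.076, "y": 0.012, "z": 0, "wx": 0, "wy": 0, "wz": -9},
    {"x": -0.077, "y": 0.012, "z": 0, "wx": 0, "wy": 0, "wz": -9}
  ]
}}

```text
clock: 18.4
tcp_pos: [538.1, -222.4, 5.3]
ee_rot: [-0.0, 0.646, 0.763, 0.0]
force: [0.1, 0.8, 0.3]
gripper_width: 19.9
finger_force: 0.5
```

```bash
python3 - <<'E'
from h import *
np.set_printoptions(precision=4,suppress=True)
c=check()
E
```

```text
tcp [ 538.1071 -222.3977    5.3358] heading 99.53 shift [-0.0244 -0.0001 -0.001 ] wz 0.03 tilt [ 0.0001  0.0001 -1.    ] clk 18.4 q6 -0.6861773919531451
[0.1259 0.8467 0.328 ]
side 0 ang 100.14222271135436 res 0.16315374303530916
side 1 ang 99.57350252895108 res 0.19820108594649355
px [ 270  208  111   74 5968]
orange ((537.9761352539062, -213.49282836914062), (51.51153564453125, 37.836082458496094), 9.55492877960205)
```

Well aligned, with about 8.5 mm to go. I'll creep on until it meets the stop.

>>> {"op": "carry_out", "data": {
  "steps": [
    {"x": -0.001, "y": 0, "z": 0, "wx": 0, "wy": 0, "wz": 0},
    {"x": -0.002, "y": 0, "z": 0, "wx": 0, "wy": 0, "wz": 0},
    {"x": -0.003, "y": 0, "z": 0, "wx": 0, "wy": 0, "wz": 0},
    {"x": -0.004, "y": 0, "z": 0, "wx": 0, "wy": 0, "wz": 0},
    {"x": -0.005, "y": 0, "z": 0, "wx": 0, "wy": 0, "wz": 0},
    {"x": -0.006, "y": 0, "z": 0, "wx": 0, "wy": 0, "wz": 0},
    {"x": -0.007, "y": 0, "z": 0, "wx": 0, "wy": 0, "wz": 0},
    {"x": -0.008, "y": 0, "z": 0, "wx": 0, "wy": 0, "wz": 0},
    {"x": -0.008, "y": 0, "z": 0, "wx": 0, "wy": 0, "wz": 0}
  ]
}}

```text
clock: 19.35
tcp_pos: [539.4, -230.4, 5.3]
ee_rot: [0.0, 0.646, 0.763, -0.0]
force: [-0.2, -0.3, -0.1]
gripper_width: 20.3
finger_force: 0.2
```

>>> {"op": "carry_out", "data": {
  "steps": [
    {"x": -0.001, "y": 0, "z": 0, "wx": 0, "wy": 0, "wz": 0},
    {"x": -0.001, "y": 0, "z": 0, "wx": 0, "wy": 0, "wz": 0}
  ]
}}

```text
clock: 19.55
tcp_pos: [539.6, -231.3, 5.3]
ee_rot: [0.0, 0.646, 0.763, -0.0]
force: [0.0, 0.3, 0.7]
gripper_width: 19.8
finger_force: 0.2
```

>>> {"op": "carry_out", "data": {
  "steps": [
    {"x": -0.0005, "y": 0, "z": 0, "wx": 0, "wy": 0, "wz": 0},
    {"x": -0.001, "y": 0, "z": 0, "wx": 0, "wy": 0, "wz": 0},
    {"x": -0.001, "y": 0, "z": 0, "wx": 0, "wy": 0, "wz": 0}
  ]
}}

```text
clock: 19.85
tcp_pos: [539.7, -232.2, 5.3]
ee_rot: [-0.0, 0.646, 0.763, 0.0]
force: [0.3, 1.1, 0.4]
gripper_width: 19.8
finger_force: 0.5
```

>>> {"op": "carry_out", "data": {
  "steps": [
    {"x": -0.0005, "y": 0, "z": 0, "wx": 0, "wy": 0, "wz": 0},
    {"x": -0.001, "y": 0, "z": 0, "wx": 0, "wy": 0, "wz": 0},
    {"x": -0.001, "y": 0, "z": 0, "wx": 0, "wy": 0, "wz": 0}
  ]
}}

```text
clock: 20.15
tcp_pos: [539.7, -232.3, 5.3]
ee_rot: [-0.001, 0.646, 0.763, 0.0]
force: [-1.6, 4.0, 3.7]
gripper_width: 20.0
finger_force: 2.5
```

>>> {"op": "carry_out", "data": {
  "steps": [
    {"x": -0.001, "y": 0, "z": 0, "wx": 0, "wy": 0, "wz": 0},
    {"x": -0.001, "y": 0, "z": 0, "wx": 0, "wy": 0, "wz": 0},
    {"x": -0.002, "y": 0, "z": 0, "wx": 0, "wy": 0, "wz": 0},
    {"x": -0.002, "y": 0, "z": 0, "wx": 0, "wy": 0, "wz": 0}
  ]
}}

```text
clock: 20.55
tcp_pos: [539.7, -232.4, 5.2]
ee_rot: [-0.003, 0.646, 0.763, 0.002]
force: [-1.4, 11.0, 7.0]
gripper_width: 20.0
finger_force: 5.7
```

>>> {"op": "carry_out", "data": {
  "jaw": 0.015,
  "steps": [
    {"x": 0.003, "y": 0, "z": 0, "wx": 0, "wy": 0, "wz": 0},
    {"x": 0.006, "y": 0, "z": 0, "wx": 0, "wy": 0, "wz": 0},
    {"x": 0.009, "y": 0, "z": 0, "wx": 0, "wy": 0, "wz": 0},
    {"x": 0.01, "y": 0, "z": -0.003, "wx": 0, "wy": 0, "wz": 0},
    {"x": 0.01, "y": 0, "z": -0.01, "wx": 0, "wy": 0, "wz": 0},
    {"x": 0.01, "y": 0, "z": -0.03, "wx": 0, "wy": 0, "wz": 0},
    {"x": 0.01, "y": 0, "z": -0.07, "wx": 0, "wy": 0, "wz": 0},
    {"x": 0.01, "y": 0, "z": -0.12, "wx": 0, "wy": 0, "wz": 0},
    {"x": 0.01, "y": 0, "z": -0.17, "wx": 0, "wy": 0, "wz": 0},
    {"x": 0.01, "y": 0, "z": -0.18, "wx": 0, "wy": 0, "wz": 0},
    {"x": 0.01, "y": 0, "z": -0.18, "wx": 0, "wy": 0, "wz": 0}
  ]
}}

```text
clock: 21.65
tcp_pos: [540.3, -226.4, 189.6]
ee_rot: [0.004, 0.646, 0.763, 0.001]
force: [0.1, 0.7, -1.0]
gripper_width: 15.2
finger_force: 0.0
```

```bash
python3 - <<'E'
from h import *
np.set_printoptions(precision=1,suppress=True)
c=cams.camera('wrist');orange(c,(200,100,460,330))
print('well expected if home',np.array([542.1,-246.5])-25*np.array([.165,-.986]))
t=cams.camera('top');a=cv2.resize(t['frame'][130:230,160:440,::-1],None,fx=2.8,fy=2.8)
b=c['frame'][0:300,130:530,::-1]
o=np.zeros((590,790,3),np.uint8);o[:280,:784]=a;o[285:585,:400]=b;cv2.imwrite('pics/end.png',o)
E
```

```text
px [ 296  160   51   37 1837]
orange ((539.1982421875, -222.73965454101562), (51.22314453125, 37.79265213012695), 9.477680206298828)
well expected if home [ 538.  -221.8]
```

View pics/end.png

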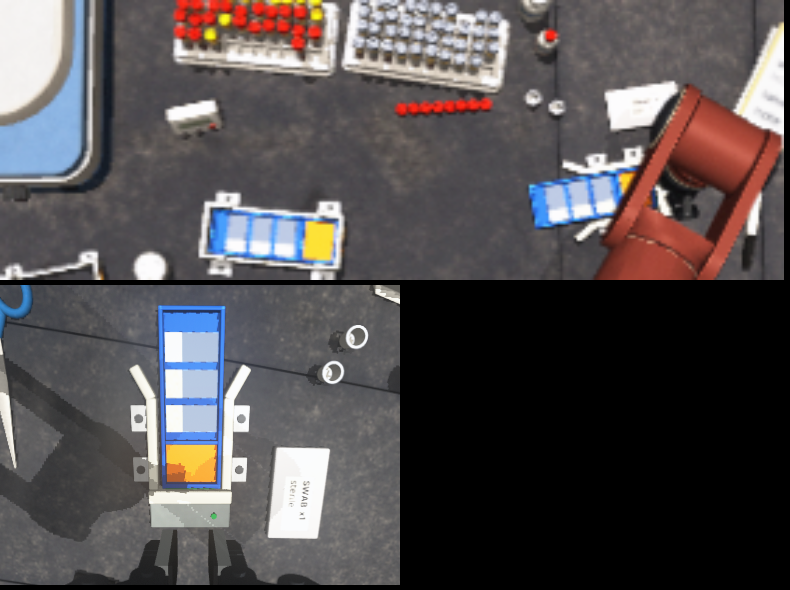

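The tray sits in the dock between the rails (crop columns 158–225) with its front against the stop at row 490. The well is within about 1 mm of the home position along the dock, and the fingers met the stop firmly at 11 N. The other trays and bystanders look unchanged.

```bash
python3 -c "
from h import *
print(workorder.job_done())"
```

```text
the job is handed in; nothing more can be done
None
```

I towed the bottom tray flat out of the magazine, the trays above dropped down, and the tray now sits in the loading dock against the stop; I handed the job in at about 22 s, and no verdict has come back.

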